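Clear the incubator cover, then hold it open at the red mark

TASK

The blue-grey tube incubator has a yellow cup standing on its cover: nest that cup all the way down into the matching yellow cup that stands on the bench, so that they form an upright stack on the bench. Then raise the cover by its black bar handle until the cover lines up with the red pointer on its right side (which must stay as it is set) and finish while still holding the cover there with the fingers, since it falls shut when let go. Leave the other things on the bench where they are.

Things in the scene. Friction and masses are not known exactly. Their poses are not given: they have to be found in the camera images.
- incubator: tube incubator, fixed: blue-grey case 250 (x) by 270 (y) by 112 mm. Origin at the centre of its underside; x points from its front (robot side) to its back, z up. Its cover is 200 mm from hinge to front edge, 240 mm wide, 12 mm thick, about 0.45 kg, top face 124 mm above the bench when shut. A white scale 139 mm to the right (-y side) reaches about 215 mm above (the pointer up to 230 mm) the bench.
- cover (a joint): angle of the cover in rad: 0 = shut and level, growing as its front (robot-side) edge swings up about the hinge line along the back edge; stop at 1.35. No friction to speak of: it falls shut when let go.
- cover_handle (a point): middle of the cover's handle, a black round bar of 12 mm diameter and 130 mm length, parallel to the hinge line, standing on two posts at 60 mm either side of its middle; the bar's axis is 42 mm off the cover's top face (36 mm free gap). With the cover shut it lies 180 mm in front of the hinge line and 54 mm above it, i.e. 166 mm above the bench. The bar may turn between the fingers while the cover swings. The point turns with the cover: x from front edge to hinge.
- cover_hinge (a point): middle of the cover's hinge line, fixed, at the back of the incubator, 112 mm above the bench, 100 mm behind the incubator's origin; its y axis lies along the hinge line
- mark (a joint): angle of the red pointer in rad, measured just like cover about the same hinge line: the cover lines up with the pointer when cover equals mark. It is set differently each time (0.5 to 0.95), is stiff, and must not be moved.
- mark_tip (a point): free end of the red pointer, a bar 140 mm long from the hinge line, 7 mm wide, 5 mm thick, 146 mm to the right of the incubator's middle plane (its -y side); the point turns with the pointer: x along the pointer towards the hinge
- cup_a_mid (a point): centre (half-way up its axis, 40 mm above its foot) of the loose yellow plastic cup that starts on the incubator's cover: round, tapered, open at the top, 80 mm tall, 60 mm outside diameter at the mouth, 46 mm at the foot, wall 2.5 mm, 0.06 kg. z is its axis.
- cup_b_mid (a point): centre (half-way up its axis, 40 mm above the bench) of the identical loose yellow cup that stands on the bench. A cup nested fully into it comes to rest on the tapered walls with its rim about 32 mm above the rim of the lower cup.
- beaker: wide blue beaker (84 mm mouth, 100 mm tall), a bystander on the bench; origin at the centre of its underside
- jar: amber glass jar with white lid (68 mm wide, 85 mm tall), a bystander on the bench; origin at the centre of its underside
- bottle: white bottle with a blue cap (68 mm wide, 130 mm tall), a bystander beyond the incubator; origin at the centre of its underside
- rack: white block (100 x 200 x 45 mm) with purple-capped blood tubes, 100 mm tall over the caps, a bystander to the left of the incubator; origin at the centre of its underside
- glovebox: cardboard glove carton (120 x 230 x 75 mm), a bystander on the left; origin at the centre of its underside
- tray: grey tray (200 x 100 mm, 50 mm tall over all) with a white pipette body on it, a bystander on the right; origin at the centre of its underside

How it is judged:
By the outcome, as a careful person would: the job done as asked, in the order asked, and still so for the second after the job is handed in, while the arm keeps its last pose, push and grip.
It also fails if it takes over 58 s, if anything falls off the work surface, if the arm or the gripper's body presses on something with over 40 N, if the wrist force passes 120 N, or if a joint passes its speed limit or range.

ROBOT

A 6-joint arm with a two-finger parallel gripper is mounted at the origin on the work surface. World frame = base frame: x ahead of the robot, y to its left, z up, the work surface at z = 0. Lengths are in mm, angles in degrees, forces in N, time in s.
With the tool pointing down it reaches from about 300 to 850 mm from the base axis. Payload 4.2 kg.
Tool frame: the origin (TCP) lies midway between the tips of the shut fingers; the grasp point (between the pads) lies 19 mm behind it (env.hold_point_z is the z of the grasp point in the tool frame, in mm); z points along the fingers, y is the direction in which the jaws open and shut (so a half turn about z gives the same grasp; the last joint's range is limited). The gripper opens to 91 mm and grips with 3 to 60 N. Pads are 32 mm wide; open, the fingers measure 118 mm over their backs; the gripper's body (76 mm by 178 mm) begins 60 mm behind the grasp point.
Start: joints at [-75.459, 18.312, 89.639, -0, 72.044, -1.146], TCP at [155.478, -553.597, 213.976] pointing down, gripper open.
Joint ranges: [-177.97, 177.97], [-48.28, 115.42], [12.27, 149.76], [-77.06, 257.06], [2.81, 150.46], [-146.56, 146.56]. Speed limits (degrees/s): [147.25, 147.25, 180, 180, 180, 180].

INTERFACE

Orientations are given as [roll, pitch, yaw] about the fixed x, y, z axes, in that order (R = Rz(yaw) Ry(pitch) Rx(roll)).
In Python, from workcell import env, grab_frame, camera_params, spotter gives the robot as it stands. The module is installed in compiled form; this text tells all that it offers.
- The arm moves only by the shell command python3 -m jog 'ROWS' [FORCE]. ROWS is text: rows parted by semicolons, each of 7 numbers parted by spaces: the turn, a rotation vector about the world's x, y, z in units of 5 degrees (1.0 is 5 degrees), then the shift along the world's x, y, z in units of 25 mm (1.0 is 25 mm), then the opening, from 0 (shut) to 1 (fully open). A call has 1 to 5 rows; each row is the pose to reach, as a shift and turn from the pose commanded when the call began; what a row does not reach only later rows make up. A row lasts 1/8 s, in which the tool goes at most 62.5 mm and 10.7 degrees, less where a joint would pass 70% of its speed; a pose out of reach is approached as far as the arm can. A call with a gripper value outside its range is refused whole. The fingers move at their own pace and stop on an object; FORCE is the grip in N (left out, the last holds). Time passes only in rows, so rows that repeat a pose let the fingers close. It gives the time, the measured TCP pose, the force and the opening at its end, in the units of the state.
- env.state(): the state, without advancing time (a new reading comes with each control period).
- grab_frame(name): name is "scene" or "side" or "wrist"; returns the picture (400x640x3 uint8, red, green, blue); there is no depth.
- camera_params(name): a dict with "K" (3x3 intrinsics, pixels), "rvec" (rotation vector, rad) and "tvec" (3), from world to camera coordinates, as OpenCV has them. Camera axes: x right, y down, z forward; pixel columns grow to the right and rows downward; lengths in mm; the calibration is good to about 2 mm. The wrist camera is an equidistant fisheye: a pixel r from the principal point sees the ray r / f radians off the axis. A picture is of the moment at which its call begins: read the wrist's pose just before it. camera_params takes no time and is no camera call; for the wrist camera it gives the pose at the moment of the call.
- env.job_done(): hands the job in, once; it reports no verdict.
Trained networks look in the newest picture that a camera, given by its name, has taken for a name from the list of things; names that differ only in an ending like _2 or _b are one class to them, and where a whole thing is asked for, a point or a joint stands for the part that bears it (a point fixed in the world has none). Each returns a list of dicts, best first, with "conf" (0 to 1); they miss things now and then, are a little off and sometimes report something else, mostly with a low value. They report only what shows in the picture. A call takes as long as a camera call.
- spotter.look_for(query, camera): "box" ([left, top, width, height] in pixels, round what is visible of it).
- spotter.trace(query, camera): "region" (400x640 bool, what is visible of it) and "box" ([left, top, width, height] in pixels, round what is visible of it).
The state is a dict: "time_s": time; "qpos": joint angles; "qvel": joint speeds; "effort": joint torques, N m; "ee_pos": TCP position; "ee_rot": TCP orientation; "force": force on the tool from outside, world axes, zero at the start; "torque": the same for the moment, N m; "gripper_width": finger opening in mm.
Only numpy, scipy, OpenCV 4.12 (cv2) and the standard library are available. Lean on these libraries where they do the work, as an engineer would, in place of code of your own. Each camera call takes 0.05 s, during which the arm holds its last target. There are 200 camera calls.

## Working session

There is one attempt and no reset: what is moved stays moved. The work goes in short steps, Python scripts to look and compute and a shell command to move; the robot and the scene stay as the last step left them, time stands still between calls to the robot, and variables do not carry over. Pictures are saved under pics/ and viewed, about 8 in all and at most 12, crops included, and the job is handed in when it is done.

```bash
mkdir -p pics
cat > h.py <<'E'
import numpy as np, cv2
from workcell import env, grab_frame, camera_params, spotter
def cam(n):
    p=camera_params(n); R=cv2.Rodrigues(np.array(p["rvec"],float))[0]; return np.array(p["K"],float),R,np.array(p["tvec"],float).ravel()
def proj(n,X):
    K,R,t=cam(n); c=np.atleast_2d(X)@R.T+t
    u=c@K.T; return u[:,:2]/u[:,2:]
def ray(n,uv):
    K,R,t=cam(n); d=R.T@np.linalg.solve(K,[uv[0],uv[1],1]); return -R.T@t,d/np.linalg.norm(d)
def atz(n,uv,z):
    o,d=ray(n,uv); return o+d*(z-o[2])/d[2]
def tri(n1,a,n2,b):
    o1,d1=ray(n1,a);o2,d2=ray(n2,b)
    s=np.linalg.lstsq(np.c_[d1,-d2],o2-o1,rcond=None)[0]
    p,q=o1+s[0]*d1,o2+s[1]*d2
    return (p+q)/2,np.linalg.norm(p-q)
E
python3 - <<'E'
from h import *
np.set_printoptions(precision=1,suppress=True)
for n in("scene","side"):
    im=grab_frame(n); cv2.imwrite(f"pics/{n}0.png",im[:,:,::-1])
    K,R,t=cam(n); print(n,K[0,0],-R.T@t,R[2])
    for q in("cup_a_mid","incubator","cover_handle","mark_tip","beaker","jar","bottle"):
        print(q,[(r["box"],round(r["conf"],2)) for r in spotter.look_for(q,n)[:3]])
print(env.state()["ee_rot"],env.state()["time_s"])
E
```

```text
scene 486.2224067364153 [1463.8  490.5 1802.9] [-0.4 -0.3 -0.9]
cup_a_mid [([329.1, 189.7, 14.1, 25.2], 0.61)]
incubator [([282.4, 164.1, 90.8, 84.4], 0.76)]
cover_handle [([291.1, 165.5, 72.5, 68.7], 0.94)]
mark_tip [([282.8, 165.8, 87.2, 84.2], 0.68), ([329.6, 192.7, 14.2, 20.9], 0.66), ([284.4, 195.2, 0.1, 7.8], 0.56)]
beaker [([402.4, 209.6, 22.8, 22.3], 0.8)]
jar [([243.4, 159.4, 14.7, 18.7], 0.61), ([403.1, 207.7, 23.2, 26.6], 0.28)]
bottle [([284.0, 223.4, 17.9, 23.0], 0.55)]
side 499.13395298419533 [ 146.4 1248.1 1179.5] [ 0.3 -0.7 -0.6]
cup_a_mid [([302.1, 193.4, 15.7, 28.8], 0.76)]
incubator [([276.1, 168.6, 94.1, 100.8], 0.96)]
cover_handle [([283.4, 183.8, 81.3, 60.7], 0.64)]
mark_tip [([307.0, 162.5, 29.6, 27.3], 0.45)]
beaker [([309.8, 288.7, 34.5, 44.6], 0.85)]
jar [([348.4, 159.0, 13.4, 22.6], 0.87)]
bottle [([271.2, 190.6, 16.3, 30.2], 0.7), ([307.3, 164.9, 30.8, 23.6], 0.37)]
[180.   -0.   15.7] 0.8
```

View pics/scene0.png

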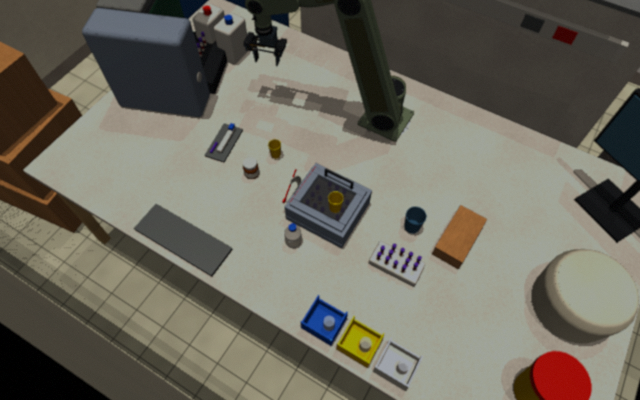

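View pics/side0.png

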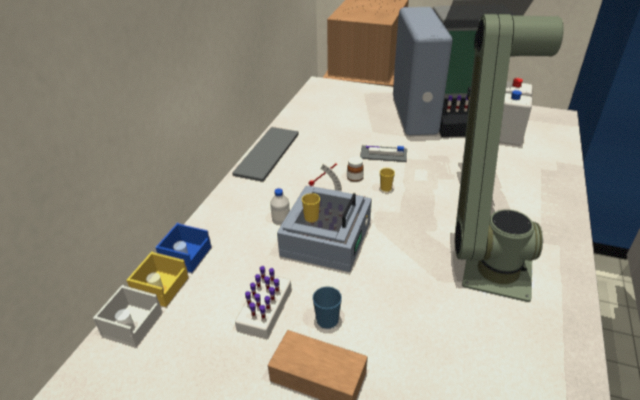

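The scene view shows cup A at (336,200) on the cover and cup B at (275,149). In the side view they are at (311,207) and (387,180). The handle is at about (338,180) in the scene view. I'll enlarge the crops and segment.

```bash
cat > fit.py <<'E'
from h import *
from scipy.optimize import least_squares
np.set_printoptions(precision=1,suppress=True)
def cuppts(c):
    a=np.linspace(0,2*np.pi,40)
    return np.vstack([np.c_[c[0]+r*np.cos(a),c[1]+r*np.sin(a),np.full(40,c[2]+z)] for r,z in((23,-40),(30,40))])
def box(n,c):
    p=proj(n,cuppts(c)); return np.r_[p.min(0),p.max(0)]
def yellow(im):
    h=cv2.cvtColor(im,cv2.COLOR_RGB2HSV); return ((h[...,0]>15)&(h[...,0]<32)&(h[...,1]>130)&(h[...,2]>50)).astype(np.uint8)
E
python3 - <<'E'
from fit import *
ims={n:cv2.imread(f"pics/{n}0.png")[:,:,::-1].copy() for n in("scene","side")}
B={}
for n,im in ims.items():
    k,l,s,c=cv2.connectedComponentsWithStats(yellow(im))
    for i in range(1,k):
        if s[i,4]>60 and 120<s[i,1]<230 and 250<s[i,0]<420: print(n,s[i],c[i]); B.setdefault(n,[]).append((s[i],c[i]))
def f(n,i):
    s=B[n][i][0]; return np.r_[s[0]-.5,s[1]-.5,s[0]+s[2]-.5,s[1]+s[3]-.5]
for name,(i,j) in {"a":("a",)*2,"b":("b",)*2}.items():
    pick=lambda n: max(range(len(B[n])),key=lambda k:B[n][k][1][1]) if name=="a" else min(range(len(B[n])),key=lambda k:B[n][k][1][1])
    bs={n:f(n,pick(n)) for n in ims}
    for free in (0,1):
        z=164 if name=="a" else 40
        g=lambda v:np.r_[tuple(box(n,[v[0],v[1],v[2] if free else z])-bs[n] for n in ims)]
        r=least_squares(g,[550,-100,z]); print(name,free,r.x,r.fun)
a=cv2.resize(ims["scene"][140:260,270:390],None,fx=5,fy=5,interpolation=cv2.INTER_CUBIC)
b=cv2.resize(ims["side"][155:275,265:395],None,fx=5,fy=5,interpolation=cv2.INTER_CUBIC)
cv2.imwrite("pics/za.png",a[:,:,::-1]);cv2.imwrite("pics/zb.png",b[:,:,::-1])
E
```

```text
scene [269 140  12  19 179] [274.7 148.2]
scene [328 191  16  22 275] [335.1 200.9]
side [381 169  13  22 237] [386.3 179. ]
side [303 194  17  28 398] [311.  206.8]
a 0 [611.7  68.9 164. ] [-0.1  0.4 -0.4  0.5 -0.5 -0.5  1.2  0.9]
a 1 [611.7  70.  166.2] [ 0.2  0.3 -0.1  0.3 -0.7 -0.8  1.1  0.6]
b 0 [ 449.7 -329.4   40. ] [-1.2 -0.4  0.4  0.8 -1.  -0.8  1.6  1.7]
b 1 [ 450.1 -327.1   43.4] [-0.9 -0.6  0.7  0.7 -1.2 -1.2  1.4  1.3]
```

View pics/za.png

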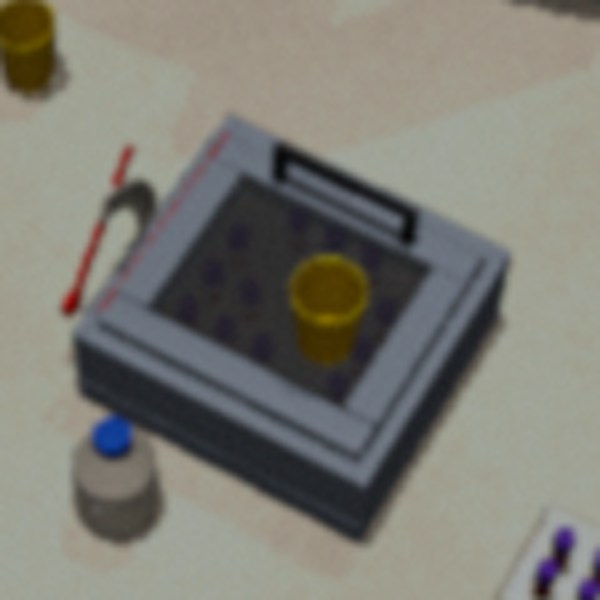

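View pics/zb.png

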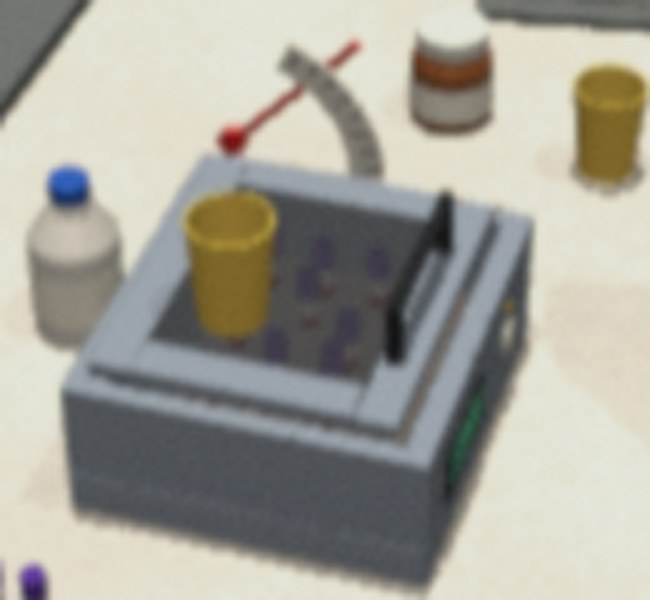

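The crops (5x) show the bar, the case corners and the red pointer (hub at scene crop (70,303), tip at (128,150); side crop hub at (232,140), tip at (357,45)). I'll fit the incubator pose and pointer angle from these.

Run:
```python
from fit import *
S=lambda u,v:np.array([270+(u+.5)/5-.5,140+(v+.5)/5-.5]); D=lambda u,v:np.array([265+(u+.5)/5-.5,155+(v+.5)/5-.5])
h=112
obs=[("scene",S(230,115),(-125,-135,h)),("scene",S(509,258),(-125,135,h)),("scene",S(362,487),(125,135,h)),("scene",S(77,335),(125,-135,h)),("scene",S(360,543),(125,135,0)),
("side",D(207,154),(125,-135,h)),("side",D(533,215),(-125,-135,h)),("side",D(430,467),(-125,135,h)),("side",D(65,382),(125,135,h)),("side",D(425,590),(-125,135,0)),("side",D(75,517),(125,135,0)),
("scene",S(278,152),(-80,-65,166)),("scene",S(413,216),(-80,65,166)),("side",D(443,203),(-80,-65,166)),("side",D(398,322),(-80,65,166))]
def W(v,p):
    c,s=np.cos(v[2]),np.sin(v[2]); return np.array([v[0]+c*p[0]-s*p[1],v[1]+s*p[0]+c*p[1],p[2]])
f=lambda v:np.concatenate([proj(n,W(v,p))[0]-u for n,u,p in obs])
r=least_squares(f,[580,20,0],x_scale=[10,10,.1],loss="soft_l1"); v=r.x
print(v[:2],np.degrees(v[2]),f(v).reshape(-1,2).round(1).tolist())
print("handle",W(v,(-80,0,166)),"hinge",W(v,(100,0,112)),"tip/hub tri")
print(tri("scene",S(70,303),"side",D(232,140)),tri("scene",S(129,149),"side",D(357,45)))
P=lambda m,L:W(v,(100-L*np.cos(m),-146,112+L*np.sin(m)))
g=lambda q:np.concatenate([proj("scene",P(q[0],140))[0]-S(129,149),proj("side",P(q[0],140))[0]-D(357,45)])
q=least_squares(g,[.7]);print("mark",q.x.round(3),g(q.x))
print(proj("scene",P(0,0)),S(70,303),proj("side",P(0,0)),D(232,140))
a=np.array([611.7,69.5])-v[:2];c,s=np.cos(v[2]),np.sin(v[2]);print("cup a local",c*a[0]+s*a[1],-s*a[0]+c*a[1])
for q,hh in (("jar",42),("beaker",50)):
    n=[np.array(spotter.look_for(q,m)[0]["box"]) for m in("scene","side")]
    print(q,tri("scene",n[0][:2]+n[0][2:]/2,"side",n[1][:2]+n[1][2:]/2))
```

```text
[578.4  22.1] 0.5355334777002628 [[-0.2, -0.5], [1.0, -1.4], [0.8, 0.3], [-1.4, -0.3], [-0.2, 1.3], [-0.7, -0.4], [1.0, -0.1], [0.3, 0.1], [-1.2, 1.0], [0.6, 0.8], [-0.7, -1.0], [-0.5, -0.5], [0.8, 0.6], [1.6, -0.7], [-0.6, -0.8]]
handle [498.4  21.4 166. ] hinge [678.4  23.  112. ] tip/hub tri
(array([ 685.5, -123.5,  120. ]), np.float64(2.4009808540248074)) (array([ 590.7, -123.7,  221.2]), np.float64(0.9349487254588943))
mark [0.9] [-0.   0.3  0.   0.1]
[[284.7 200.5]] [283.6 200.2] [[312.8 184.5]] [311.  182.6]
cup a local 33.77816108970362 47.07763458931291
jar (array([ 587.4, -363.7,   37.5]), np.float64(1.0124128729436033))
beaker (array([459.4, 359.3,  46.8]), np.float64(5.9639009230470315))
```

```bash
python3 -m jog '0 0 2 1 1 2 1; 0 0 4 3 2 4 1; 0 0 6 5 4 5 1; 0 0 8 7 5 5 1; 0 0 10 9 7 5 1' 20 && python3 -m jog '0 0 2 1.4 1 0 1; 0 0 4 2.4 2 0 1; 0 0 4.86 2.8 2 0 1; 0 0 4.86 2.8 2 0 1; 0 0 4.86 2.8 2 0 1'
python3 - <<'E'
from fit import *
s=env.state();print(s["ee_pos"],s["ee_rot"],s["qpos"],s["time_s"],s["force"])
K,R,t=cam("wrist");im=grab_frame("wrist");cv2.imwrite("pics/w1.png",im[:,:,::-1]);print(K,-R.T@t,R)
E
```

```text
time_s: 1.62
ee_pos: [365.3, -393.4, 339.3]
ee_rot: [179.9, 0.1, 66.0]
force: [0.8, 0.3, 0.3]
gripper_width: 91.2
time_s: 2.25
ee_pos: [433.1, -344.4, 338.5]
ee_rot: [-180.0, 0.0, 89.9]
force: [-0.5, -0.5, -0.1]
gripper_width: 91.9
[ 433.1 -344.4  338.5] [-180.     0.    89.9] [-39.7  13.4  78.8  -0.   87.7 -39.6] 2.25 [-0.5 -0.5 -0.1]
[[309.7   0.  314.4]
 [  0.  309.7 202.7]
 [  0.    0.    1. ]] [ 432.5 -276.4  509. ] [[ 1.  -0.  -0. ]
 [-0.  -1.   0.2]
 [-0.  -0.2 -1. ]]
```

View pics/w1.png

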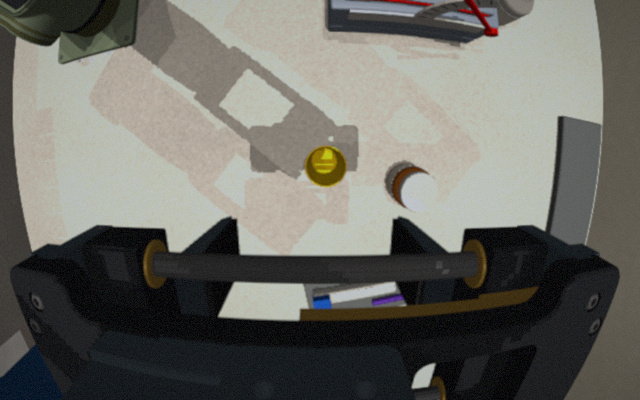

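The wrist view shows cup B at (325,166) and the jar lid at (415,190). The red hub end is at (491,32). I'll fit cup B with the fisheye model.

```bash
cat >> fit.py <<'E'
def wproj(X,C=None):
    K,R,t=C or cam("wrist"); c=np.atleast_2d(X)@R.T+t
    rho=np.hypot(c[:,0],c[:,1]); th=np.arctan2(rho,c[:,2])
    return K[:2,2]+K[0,0]*(th/np.maximum(rho,1e-9))[:,None]*c[:,:2]
def wcup(im,z,x0,C=None):
    k,l,s,c=cv2.connectedComponentsWithStats(yellow(im))
    i=1+np.argmax(s[1:,4]); b=s[i]; b=np.r_[b[0]-.5,b[1]-.5,b[0]+b[2]-.5,b[1]+b[3]-.5]
    def g(v):
        p=wproj(cuppts([v[0],v[1],z]),C); return np.r_[p.min(0),p.max(0)]-b
    r=least_squares(g,x0); return r.x,r.fun,s[i]
E
python3 - <<'E'
from fit import *
im=cv2.imread("pics/w1.png")[:,:,::-1].copy()
print(wcup(im,40,[450,-328]))
E
python3 -m jog '0 0 0 1 2 0 1; 0 0 0 2 4 0 1; 0 0 0 3 6 0 1; 0 0 0 4 8 0 1; 0 0 0 5 10 0 1' && python3 -m jog '0 0 0 0.9 2.2 0 1; 0 0 0 1.5 4 0 1; 0 0 0 1.5 4 0 1; 0 0 0 1.5 4 0 1'
python3 - <<'E'
from fit import *
s=env.state();print(s["ee_pos"],s["ee_rot"],s["time_s"])
im=grab_frame("wrist");cv2.imwrite("pics/w2.png",im[:,:,::-1])
K,R,t=cam("wrist");np.savez("w2.npz",K=K,R=R,t=t)
print(wcup(im,164,[612,70]))
E
```

```text
(array([ 621.6, -572.2]), array([100.7, -10.8, -96.4,   2.7]), array([ 301,  287,  237,   33, 2557], dtype=int32))
time_s: 2.92
ee_pos: [558.8, -93.3, 338.8]
ee_rot: [180.0, 0.0, 89.9]
force: [-0.4, 0.3, -0.2]
gripper_width: 91.3
time_s: 3.42
ee_pos: [595.7, 4.9, 338.5]
ee_rot: [-180.0, 0.0, 89.9]
force: [0.1, -0.7, 0.2]
gripper_width: 91.2
[595.7   4.9 338.5] [-180.     0.    89.9] 3.425
(array([611.5,  67.5]), array([-0.5, -0.8,  0.5,  0.8]), array([ 302,  102,   60,   59, 2818], dtype=int32))
```

View pics/w2.png

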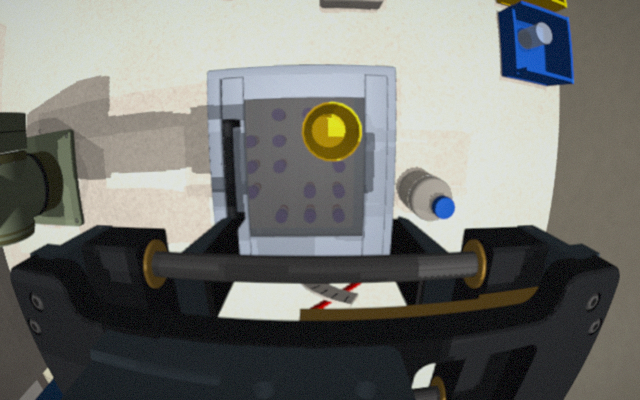

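Cup A is at (332,131) in the wrist view and agrees with the scene fit. Next: cup B from the saved w1 frame, and a check of the incubator's left corners.

Run:
```python
from fit import *
d=np.load("w2.npz");C2=(d["K"],d["R"],d["t"]);print(-d["R"].T@d["t"])
C1=(d["K"],d["R"],-d["R"]@np.array([432.5,-276.4,509.0]))
im=cv2.imread("pics/w1.png")[:,:,::-1].copy();im[230:]=0
print("B",wcup(im,40,[450,-328],C1))
# incubator corners in w2 (left ones)
for uv,z in(((396,66),112),((208,70),112),((231,120),166),((234,218),166)):
    g=lambda v:wproj([v[0],v[1],z],C2)[0]-uv
    print(uv,least_squares(g,[600,50]).x)
v=(578.4,22.1,np.radians(.54))
```

```text
[595.   72.6 509.2]
B (array([ 447.5, -332.6]), array([-0.4, -0.7,  0.4,  0.8]), array([ 305,  146,   42,   41, 1336], dtype=int32))
(396, 66) [700.3 154.3]
(208, 70) [454.8 152.2]
(231, 120) [501.1  81.5]
(234, 218) [499.2 -32.9]
```

```bash
python3 -m jog '0 0 0 0.3 1.4 0 1; 0 0 0 0.63 2.52 -1 1; 0 0 0 0.63 2.52 -2.5 1; 0 0 0 0.63 2.52 -4 1; 0 0 0 0.63 2.52 -5 1' && python3 -m jog '0 0 0 0 0 -0.8 1; 0 0 0 0 0 -1.46 1; 0 0 0 0 0 -1.46 1; 0 0 0 0 0 -1.46 0; 0 0 0 0 0 -1.46 0' 12 && python3 -m jog '0 0 0 0 0 0 0; 0 0 0 0 0 0 0; 0 0 0 0 0 0 0; 0 0 0 0 0 0 0'
```

```text
time_s: 4.1
ee_pos: [610.8, 66.9, 211.9]
ee_rot: [-179.9, 0.0, 89.8]
force: [-0.2, -0.5, 0.8]
gripper_width: 91.3
time_s: 4.72
ee_pos: [612.4, 68.8, 178.1]
ee_rot: [179.9, -0.0, 90.0]
force: [-0.1, 0.9, -0.7]
gripper_width: 74.4
time_s: 5.22
ee_pos: [612.1, 68.9, 177.5]
ee_rot: [179.9, -0.0, 90.0]
force: [-0.6, 0.5, 2.0]
gripper_width: 59.0
```

```bash
python3 -m jog '0 0 0 0 0 1.2 0; 0 0 0 0 0 3 0; 0 0 0 0 0 5 0; 0 0 0 -0.5 -1.2 6.2 0; 0 0 0 -1.3 -3.2 6.4 0' && python3 -m jog '0 0 0 -0.8 -2 0 0; 0 0 0 -1.6 -4 0 0; 0 0 0 -2.4 -6 0 0; 0 0 0 -3.2 -8 0 0; 0 0 0 -4 -10 0 0' && python3 -m jog '0 0 0 -0.7 -1.4 0 0; 0 0 0 -1.2 -1.8 0 0; 0 0 0 -1.2 -1.8 0 0; 0 0 0 -1.2 -1.8 0 0'
python3 - <<'E'
from fit import *
s=env.state();print(s["ee_pos"],s["ee_rot"],s["time_s"],s["gripper_width"])
im=grab_frame("wrist");cv2.imwrite("pics/w3.png",im[:,:,::-1])
m=im.copy();m[230:]=0
k,l,st,c=cv2.connectedComponentsWithStats(yellow(m));print(st[1:][st[1:,4]>100])
print(wproj([[447.5,-332.6,80],[447.5,-332.6,0]]), wcup(m,40,[450,-328]))
E
```

```text
time_s: 5.85
ee_pos: [580.0, -11.0, 338.9]
ee_rot: [179.8, 0.0, 90.1]
force: [-0.1, -0.0, 0.3]
gripper_width: 58.5
time_s: 6.48
ee_pos: [478.2, -262.5, 336.5]
ee_rot: [-180.0, -0.0, 90.0]
force: [1.5, -0.3, -0.1]
gripper_width: 58.7
time_s: 6.98
ee_pos: [449.8, -305.0, 337.0]
ee_rot: [180.0, -0.0, 90.1]
force: [-0.4, 0.1, -0.7]
gripper_width: 58.9
[ 449.8 -305.   337. ] [180.   -0.   90.1] 6.975 58.91957913745231
[[ 270  172   90   58 2937]]
[[313.4 194.3]
 [313.5 183.9]] (array([ 449.1, -345.2]), array([ 24. ,   6.2, -24. ,  -6.5]), array([ 270,  172,   90,   58, 2937], dtype=int32))
```

View pics/w3.png

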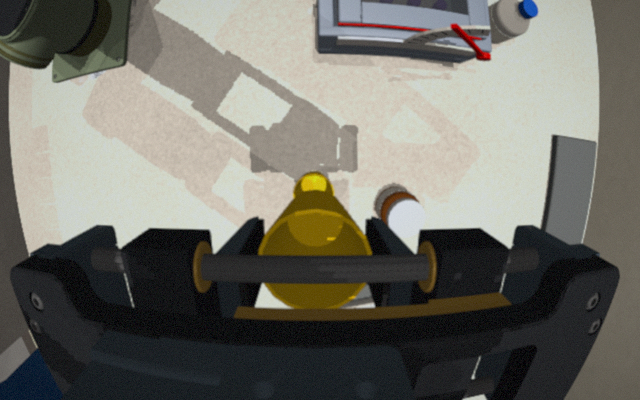

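Cup A is held, with cup B just visible below it at (313,183). I'll lower to about 15 mm above B and check from the fixed cameras.

```bash
python3 -m jog '0 0 0 0 -0.6 -1 0; 0 0 0 -0.04 -1.01 -3 0; 0 0 0 -0.04 -1.01 -5 0; 0 0 0 -0.04 -1.01 -7 0; 0 0 0 -0.04 -1.01 -7.4 0' && python3 -m jog '0 0 0 0 0 0 0; 0 0 0 0 0 0 0'
python3 - <<'E'
from fit import *
s=env.state();p=s["ee_pos"];print(p,s["time_s"])
out=[]
for n in("scene","side"):
    im=grab_frame(n); c=proj(n,[449,-330,80])[0].astype(int)
    y=yellow(im)[c[1]-25:c[1]+25,c[0]-25:c[0]+25]
    for r in range(50):
        w=np.where(y[r])[0]
        if len(w): print(n,r+c[1]-25,w.min()+c[0]-25,w.max()+c[0]-25,len(w))
    for z in(0,40,80,p[2]-53,p[2]+27): print("pred",z,proj(n,[p[0],p[1]-1,z])[0])
    out.append(cv2.resize(im[c[1]-30:c[1]+30,c[0]-30:c[0]+30],(400,400),interpolation=cv2.INTER_CUBIC))
cv2.imwrite("pics/ins.png",np.hstack(out)[:,:,::-1])
E
```

```text
time_s: 7.65
ee_pos: [447.2, -329.1, 149.0]
ee_rot: [-179.7, -0.3, 90.1]
force: [-0.3, 0.9, 0.1]
gripper_width: 59.0
time_s: 7.9
ee_pos: [449.8, -332.2, 154.4]
ee_rot: [179.8, 0.2, 90.0]
force: [0.5, -0.0, -0.7]
gripper_width: 59.0
[ 449.8 -332.2  154.4] 7.9
scene 125 272 273 2
scene 126 276 277 2
scene 127 275 277 3
scene 128 275 278 4
scene 129 275 278 4
scene 130 275 278 4
scene 131 274 278 5
scene 132 273 278 6
scene 133 273 278 6
scene 134 272 277 6
scene 135 272 277 6
scene 136 272 277 6
scene 137 272 277 6
scene 138 272 277 6
scene 139 272 277 6
scene 140 272 278 7
scene 141 269 278 10
scene 142 269 280 12
scene 143 269 280 12
scene 144 269 280 12
scene 145 269 280 12
scene 146 269 280 12
scene 147 269 280 12
scene 148 270 280 11
scene 149 270 280 11
scene 150 270 280 11
scene 151 270 280 11
scene 152 271 280 10
scene 153 271 280 10
scene 154 271 280 10
scene 155 271 279 9
scene 156 272 279 8
scene 157 272 278 7
scene 158 275 276 2
pred 0 [274.6 154.9]
pred 40 [274.  149.6]
pred 80 [273.4 144.2]
pred 101.36664311454967 [273.  141.3]
pred 181.36664311454967 [271.6 129.7]
side 1
[... 309 characters left out ...]
 11
side 163 382 392 11
side 164 382 392 11
side 165 382 392 11
side 166 382 391 10
side 167 383 391 9
side 168 383 391 9
side 169 382 391 10
side 170 382 391 10
side 171 381 392 12
side 172 381 393 13
side 173 381 393 13
side 174 381 393 13
side 175 381 392 12
side 176 381 392 12
side 177 381 392 12
side 178 381 392 12
side 179 381 392 12
side 180 381 391 11
side 181 381 391 11
side 182 381 391 11
side 183 381 391 11
side 184 381 391 11
side 185 381 391 11
side 186 381 391 11
side 187 381 390 10
side 188 381 390 10
side 189 382 390 9
side 190 383 389 7
pred 0 [386.2 188.2]
pred 40 [386.8 180. ]
pred 80 [387.4 171.5]
pred 101.36664311454967 [387.8 166.9]
pred 181.36664311454967 [389.1 149.2]
```

View pics/ins.png

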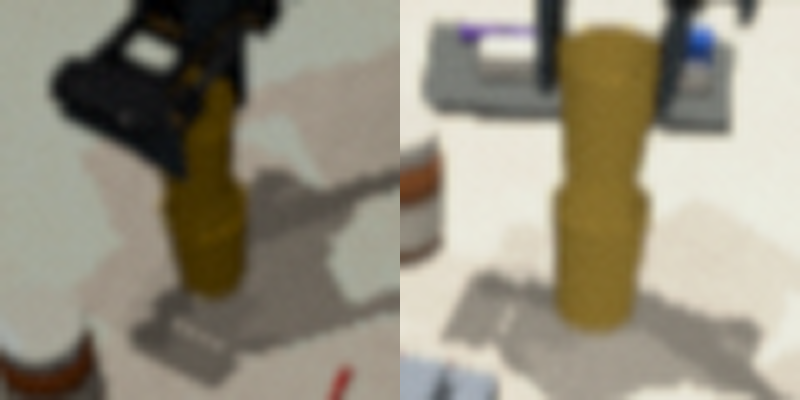

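Both views show cup A coaxial with cup B to within about 1–2 mm, which is inside the ±4.5 mm entry tolerance. I'll lower it gently and watch the force.

```bash
python3 -m jog '0 0 0 -0.04 0.04 -0.4 0; 0 0 0 -0.04 0.04 -0.8 0; 0 0 0 -0.04 0.04 -1.2 0; 0 0 0 -0.04 0.04 -1.6 0; 0 0 0 -0.04 0.04 -1.6 0' && python3 -m jog '0 0 0 0 0 -0.3 0; 0 0 0 0 0 -0.6 0; 0 0 0 0 0 -0.8 0; 0 0 0 0 0 -0.8 0'
```

```text
time_s: 8.62
ee_pos: [446.7, -330.0, 110.8]
ee_rot: [-179.9, -0.1, 90.0]
force: [0.5, 0.1, -0.9]
gripper_width: 59.1
time_s: 9.12
ee_pos: [447.1, -330.3, 91.6]
ee_rot: [-180.0, -0.0, 90.0]
force: [0.5, -0.3, -0.6]
gripper_width: 59.1
```

```bash
python3 -m jog '0 0 0 0 0 -0.12 0; 0 0 0 0 0 -0.24 0; 0 0 0 0 0 -0.3 0; 0 0 0 0 0 -0.3 0; 0 0 0 0 0 -0.3 0'; python3 -m jog '0 0 0 0 0 -0.08 0; 0 0 0 0 0 -0.08 0; 0 0 0 0 0 -0.08 0'
```

```text
time_s: 9.75
ee_pos: [447.8, -330.9, 86.2]
ee_rot: [179.9, 0.1, 90.0]
force: [-0.9, 1.2, 8.2]
gripper_width: 58.4
time_s: 10.12
ee_pos: [448.3, -331.3, 85.2]
ee_rot: [179.8, 0.2, 90.0]
force: [-1.9, 1.5, 13.4]
gripper_width: 58.7
```

```bash
python3 -m jog '0 0 0 0 0 0 0.8; 0 0 0 0 0 0 0.9; 0 0 0 0 0 0 1; 0 0 0 0 0 0 1; 0 0 0 0 0 0 1' && python3 -m jog '0 0 0 0 0 0.8 1; 0 0 0 0 0 2 1; 0 0 0 0 0 4 1; 0 0 0 0 0.5 6 1; 0 0 0 0 1 8 1'
python3 - <<'E'
from fit import *
s=env.state();print(s["ee_pos"],s["time_s"])
out=[]
for n in("scene","side"):
    im=grab_frame(n); c=proj(n,[449,-330,60])[0].astype(int)
    y=yellow(im);k,l,st,cc=cv2.connectedComponentsWithStats(y);i=l[c[1],c[0]];b=st[i];print(n,b)
    a=np.linspace(0,6.28,40)
    for rim in(112,116,122):
        P=np.vstack([np.c_[448.5+r*np.cos(a),-330.5+r*np.sin(a),np.full(40,z)] for r,z in((23,0),(30,80),(30,rim))])
        p=proj(n,P);print(rim,p.min(0),p.max(0)-p.min(0))
    out.append(cv2.resize(im[c[1]-30:c[1]+30,c[0]-30:c[0]+30],(400,400),interpolation=cv2.INTER_CUBIC))
cv2.imwrite("pics/nest.png",np.hstack(out)[:,:,::-1])
E
```

```text
time_s: 10.75
ee_pos: [447.2, -330.4, 82.3]
ee_rot: [-180.0, -0.0, 90.0]
force: [0.0, -0.1, -0.0]
gripper_width: 90.9
time_s: 11.38
ee_pos: [447.1, -305.1, 284.0]
ee_rot: [180.0, -0.0, 90.0]
force: [1.2, -1.0, -0.3]
gripper_width: 91.3
[ 447.1 -305.1  284. ] 11.375
scene [268 135  13  24 246]
112 [266.6 134.3] [14.3 24.7]
116 [266.5 133.8] [14.3 25.3]
122 [266.4 132.9] [14.5 26.2]
side [381 161  14  30 347]
112 [379.8 160.8] [16.2 31.3]
116 [379.8 159.9] [16.3 32.2]
122 [379.8 158.6] [16.4 33.5]
```

View pics/nest.png

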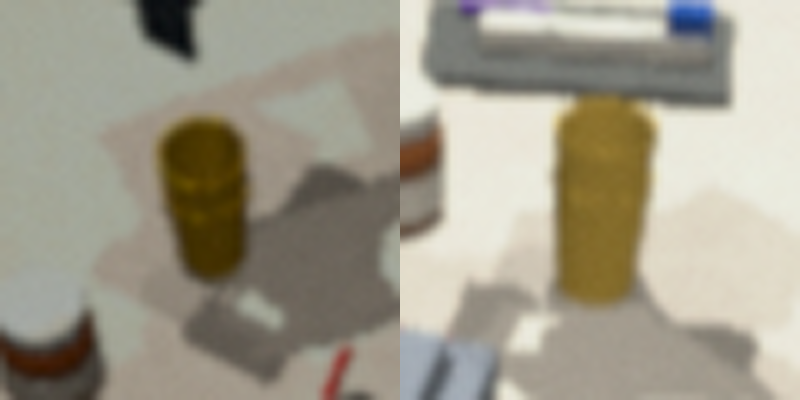

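The stack is nested: its top edges match a rim at 112 mm in both views, and it stands upright. Now a closer wrist view of the pointer.

```bash
python3 -m jog '0 0 0 1.5 0.2 0 1; 0 0 0 3.5 0.4 -0.4 1; 0 0 0 5.3 0.6 -1 1; 0 0 0 6.1 0.6 -1.4 1; 0 0 0 6.1 0.6 -1.4 1'
python3 - <<'E'
from fit import *
s=env.state();print(s["ee_pos"],s["time_s"])
K,R,t=cam("wrist");im=grab_frame("wrist");np.savez("w4.npz",K=K,R=R,t=t);cv2.imwrite("pics/w4.png",im[:,:,::-1]);print(-R.T@t)
cv2.imwrite("pics/w4c.png",cv2.resize(im[0:240,200:520],(800,600),interpolation=cv2.INTER_CUBIC)[:,:,::-1])
E
```

```text
time_s: 12.1
ee_pos: [599.5, -290.2, 245.1]
ee_rot: [-179.8, -0.1, 90.0]
force: [0.1, 0.8, -0.1]
gripper_width: 91.2
[ 599.5 -290.2  245.1] 12.1
[ 599.4 -222.4  415.8]
```

View pics/w4c.png

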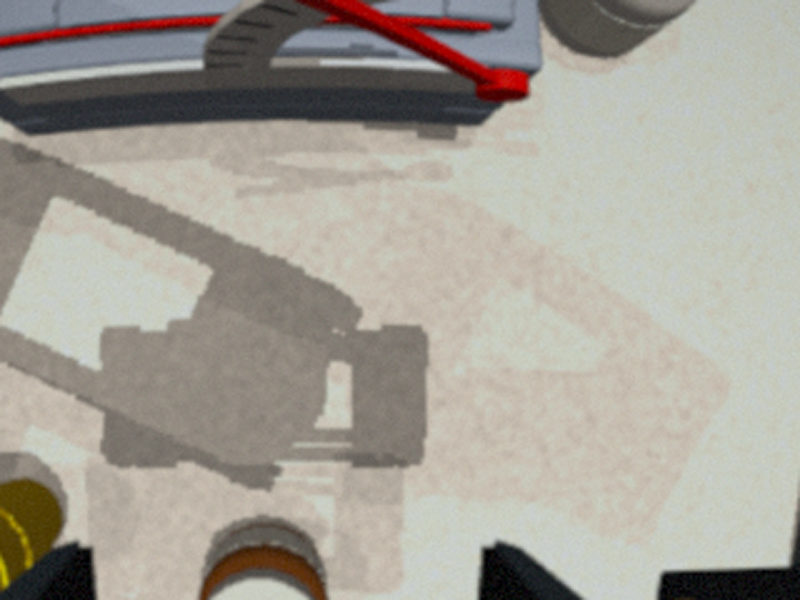

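The red pointer's hub is at crop (502,85) and its tip is cut off at the top. The cover has a red edge stripe. I'll tilt the tool toward the incubator for a lower, more side-on view.

```bash
python3 -m jog '2 0 0 0 0 0 1; 4 0 0 0 0 0 1; 6 0 0 0 0 0 1; 8 0 0 0 0 0 1; 8 0 0 0 0 0 1'
python3 - <<'E'
from fit import *
s=env.state();print(s["ee_pos"],s["ee_rot"],s["time_s"])
K,R,t=cam("wrist");im=grab_frame("wrist");np.savez("w5.npz",K=K,R=R,t=t);cv2.imwrite("pics/w5.png",im[:,:,::-1]);print(-R.T@t,R[2])
cv2.imwrite("pics/w5c.png",cv2.resize(im[0:220,200:500],(800,587),interpolation=cv2.INTER_CUBIC)[:,:,::-1])
E
```

```text
time_s: 12.78
ee_pos: [597.8, -293.4, 244.9]
ee_rot: [-179.7, -40.0, 89.5]
force: [-0.4, 0.5, 0.6]
gripper_width: 90.9
[ 597.8 -293.4  244.9] [-179.7  -40.    89.5] 12.775
[ 597.5 -351.3  419.6] [-0.   0.4 -0.9]
```

View pics/w5c.png

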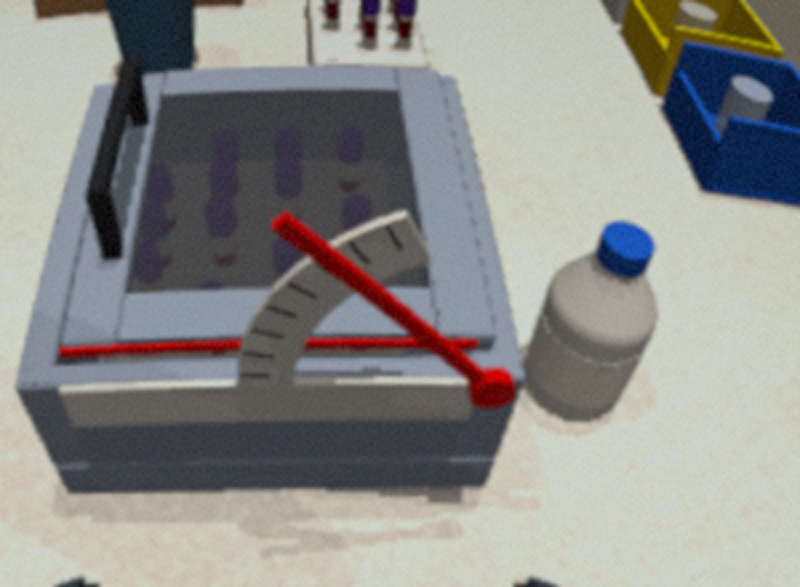

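This view gives the pointer cleanly: hub at crop (493,387), tip at (280,220). I'll fit the incubator pose and mark jointly over all views.

Run:
```python
from fit import *
S=lambda u,v:np.array([270+(u+.5)/5-.5,140+(v+.5)/5-.5]); D=lambda u,v:np.array([265+(u+.5)/5-.5,155+(v+.5)/5-.5])
Wc=lambda u,v:np.array([200+(u+.5)*.375-.5,(v+.5)*.375-.5])
d=np.load("w5.npz");C5=(d["K"],d["R"],d["t"]); d2=np.load("w2.npz");C2=(d2["K"],d2["R"],d2["t"])
P={"scene":lambda X:proj("scene",X)[0],"side":lambda X:proj("side",X)[0],"w5":lambda X:wproj(X,C5)[0],"w2":lambda X:wproj(X,C2)[0]}
h=112
obs=[("scene",S(230,115),(-125,-135,h)),("scene",S(509,258),(-125,135,h)),("scene",S(362,487),(125,135,h)),("scene",S(77,335),(125,-135,h)),
("side",D(207,154),(125,-135,h)),("side",D(533,215),(-125,-135,h)),("side",D(430,467),(-125,135,h)),("side",D(65,382),(125,135,h)),
("w5",Wc(18,388),(-125,-135,h)),("w5",Wc(523,380),(125,-135,h)),("w5",Wc(70,490),(-125,-135,0)),("w5",Wc(486,487),(125,-135,0)),("w2",(396,66),(125,135,h)),("w2",(208,70),(-125,135,h))]
def W(v,p):
    c,s=np.cos(v[2]),np.sin(v[2]); return np.array([v[0]+c*p[0]-s*p[1],v[1]+s*p[0]+c*p[1],p[2]])
wt={"scene":2,"side":2,"w5":1,"w2":1}
f=lambda v:np.concatenate([(P[n](W(v,p))-u) for n,u,p in obs])
wts=np.repeat([wt[o[0]] for o in obs],2)
v=least_squares(lambda v:f(v)*wts,[580,20,0],x_scale=[10,10,.1],loss="soft_l1").x
print(v[:2],np.degrees(v[2]));print(f(v).reshape(-1,2).round(1).tolist())
Q=lambda m,L:W(v,(100-L*np.cos(m),-146,112+L*np.sin(m)))
tips={"scene":S(129,149),"side":D(357,45),"w5":Wc(280,218)}; hubs={"scene":S(70,303),"side":D(232,140),"w5":Wc(493,387)}
for n in tips:
    m=least_squares(lambda q:P[n](Q(q[0],140))-tips[n],[.75]);e=hubs[n]-P[n](Q(0,0))
    # direction-only, with hub-corrected image
    dm=least_squares(lambda q:np.r_[np.cross(P[n](Q(q[0],140))-P[n](Q(0,0)),tips[n]-hubs[n])],[.75])
    print(n,"tip",m.x,m.fun,"hub err",e,"direction",dm.x)
# bar in w5
for uv in((97,190),(132,64)): 
  print(least_squares(lambda q:P["w5"](np.r_[q,166])-Wc(*uv),[500,20]).x, "bar")
print("handle",W(v,(-80,0,166)))
```

```text
[578.5  20. ] 0.18727288039819487
[[-0.3, -0.8], [0.6, -1.3], [-0.0, 0.2], [-1.9, -0.7], [-0.3, -0.8], [1.3, -0.2], [0.1, -0.2], [-1.1, 0.4], [-2.1, -2.0], [2.6, -1.9], [-0.5, 1.5], [0.7, 1.0], [2.0, -0.7], [-1.2, -1.6]]
scene tip [0.9] [-0.1 -0.2] hub err [-0.6  0.1] direction [0.8]
side tip [0.9] [ 0.3 -0.3] hub err [-2.2 -1.6] direction [0.8]
w5 tip [0.9] [0.1 0.2] hub err [ 4.1 -2.1] direction [0.8]
[497.  -39.8] bar
[497.3  79.6] bar
handle [498.5  19.8 166. ]<stdin>:22: DeprecationWarning: Arrays of 2-dimensional vectors are deprecated. Use arrays of 3-dimensional vectors instead. (deprecated in NumPy 2.0)
```

```bash
python3 - <<'E' 2>/dev/null
from fit import *
np.set_printoptions(precision=3,suppress=True)
d=np.load("w5.npz");C5=(d["K"],d["R"],d["t"])
im={n:cv2.imread(f"pics/{f}.png")[:,:,::-1].astype(int) for n,f in(("scene","scene0"),("side","side0"),("w5","w5"))}
P={"scene":lambda X:proj("scene",X),"side":lambda X:proj("side",X),"w5":lambda X:wproj(X,C5)}
pts={}
for n,I in im.items():
    m=(I[...,0]>90)&(I[...,0]>2*I[...,1])&(I[...,0]>2*I[...,2])
    v,u=np.nonzero(m); q=np.c_[u,v].astype(float)
    # near pointer line model
    c=P[n]([[685,-125,118],[590,-125,219]]); a=c[1]-c[0]; L=np.hypot(*a); a/=L
    s=(q-c[0])@a; t=(q-c[0])@[-a[1],a[0]]
    k=(s>0.12*L)&(s<1.05*L)&(abs(t)<0.06*L+1)
    pts[n]=q[k]; print(n,k.sum(),s[k].max()/L)
yo=20-146
def res(v,tie):
    x,z,m=v; r=[]
    if tie: x,z=678.4,112
    for n,q in pts.items():
        c=P[n]([[x-25*np.cos(m),yo,z+25*np.sin(m)],[x-140*np.cos(m),yo,z+140*np.sin(m)]])
        a=c[1]-c[0];a/=np.hypot(*a); r.append((q-c[0])@[-a[1],a[0]]/np.sqrt(len(q)))
    return np.concatenate(r)
for yo in(-122,-126,-130):
  for tie in(0,1):
    f=least_squares(res,[680,115,.8],args=(tie,),x_scale=[10,10,.1]);print(yo,tie,f.x,f.cost)
yo=-126
for n in list(pts):
    keep=pts;pts={n:keep[n]}
    f=least_squares(lambda m:res([682,116,m[0]],0),[.8]);g=least_squares(lambda m:res([678.4,112,m[0]],0),[.8]);print(n,f.x,f.cost,g.x,g.cost);pts=keep
# stripe check in w5: direction of cover edge at y local -120
W=lambda u,v:np.array([200+(u+.5)*.375-.5,(v+.5)*.375-.5])
for y,zz in((-100,118),(-100,124)):
  for uv in((60,350),(478,343)): print("stripe",y,least_squares(lambda q:P["w5"]([q[0],y,q[1]])[0]-W(*uv),[600,118]).x)
E
```

```text
scene 6 0.8221612703394889
```

```bash
cat > mk.py <<'E'
from fit import *
np.set_printoptions(precision=3,suppress=True)
d=np.load("w5.npz");C5=(d["K"],d["R"],d["t"])
im={n:cv2.imread(f"pics/{f}.png")[:,:,::-1].astype(int) for n,f in(("scene","scene0"),("side","side0"),("w5","w5"))}
P={"scene":lambda X:proj("scene",X),"side":lambda X:proj("side",X),"w5":lambda X:wproj(X,C5)}
A={}
for n,I in im.items():
    w=np.clip(I[...,0]-1.15*np.maximum(I[...,1],I[...,2])-8,0,None).astype(float)
    v,u=np.nonzero(w>12); q=np.c_[u,v].astype(float)
    c=P[n]([[683,-126,116],[588,-126,219]]); a=c[1]-c[0]; L=np.hypot(*a); a/=L
    s=(q-c[0])@a; t=(q-c[0])@[-a[1],a[0]]
    k=(s>0.2*L)&(s<1.05*L)&(abs(t)<0.06*L+1.5)
    A[n]=(q[k],np.sqrt(w[v[k],u[k]]/w[v[k],u[k]].sum()))
    print(n,k.sum(),L)
def res(v,yo,names):
    x,z,m=v; r=[]
    for n in names:
        q,w=A[n]
        c=P[n]([[x-25*np.cos(m),yo,z+25*np.sin(m)],[x-140*np.cos(m),yo,z+140*np.sin(m)]])
        a=c[1]-c[0];a/=np.hypot(*a); r.append((q-c[0])@np.array([-a[1],a[0]])*w)
    return np.concatenate(r)
for yo in(-122,-126,-130):
    f=least_squares(res,[680,115,.8],args=(yo,list(A)),x_scale=[10,10,.1]);print(yo,f.x,f.cost)
for n in A:
    print(n,*[(least_squares(lambda m:res([x,z,m[0]],-126,[n]),[.8]).x,least_squares(lambda m:res([x,z,m[0]],-126,[n]),[.8]).cost) for x,z in((682,116),(678.5,112))])
W=lambda u,v:np.array([200+(u+.5)*.375-.5,(v+.5)*.375-.5])
for uv in((60,350),(478,343)): print("stripe",least_squares(lambda q:P["w5"]([[q[0],-100,q[1]]])[0]-W(*uv),[600,118]).x)
E
python3 mk.py
```

```text
scene 37 33.31196627669774
side 27 31.421207166288987
w5 755 102.16441537404455
-122 [673.698 123.692   0.83 ] 5.59634800951628
-126 [675.27  125.005   0.829] 3.8995493183057413
-130 [721.865  80.016   0.81 ] 4.286778304625649
scene (array([0.83]), np.float64(0.11534581285466089)) (array([0.884]), np.float64(0.12229488817011314))
side (array([0.867]), np.float64(0.18877896316807838)) (array([0.917]), np.float64(0.6307845161005102))
w5 (array([0.836]), np.float64(3.35576990839663)) (array([0.885]), np.float64(4.570165082098471))
stripe [477.253 116.437]
stripe [679.212 117.348]
```

```bash
cat >> mk.py <<'E'
print("---")
for off in(4,5,6):
  for yo in(-124,-127):
    g=lambda m,ns:res([678.5+off*np.sin(m[0]),112+off*np.cos(m[0]),m[0]],yo,ns)
    o=[]
    for ns in(["scene"],["side"],["w5"],list(A)):
        r=least_squares(g,[.8],args=(ns,),loss="soft_l1",f_scale=.3);o+= [r.x[0],r.cost]
    print(off,yo,np.array(o))
for n,t,hb in(("w5",W(280,218),W(493,387)),):
  for yo in(-124,-127):
    r1=least_squares(lambda q:P[n]([[q[0],yo,q[1]]])[0]-t,[590,220]).x;r0=least_squares(lambda q:P[n]([[q[0],yo,q[1]]])[0]-hb,[690,120]).x
    print(yo,r1,r0,np.arctan2(r1[1]-r0[1],r0[0]-r1[0]),np.hypot(*(r1-r0)))
E
python3 mk.py | sed '1,/---/d'
```

```text
4 -124 [0.898 0.127 0.883 0.263 0.836 3.162 0.841 4.241]
4 -127 [0.815 0.117 0.877 0.23  0.853 3.384 0.855 3.935]
5 -124 [0.888 0.121 0.874 0.208 0.827 3.128 0.831 4.152]
5 -127 [0.805 0.122 0.868 0.179 0.844 3.247 0.846 3.754]
6 -124 [0.878 0.116 0.865 0.162 0.817 3.147 0.822 4.124]
6 -127 [0.794 0.128 0.859 0.138 0.835 3.161 0.837 3.634]
-124 [588.088 217.159] [683.996 114.291] 0.8204015057911165 140.64248992044455
-127 [588.213 219.831] [682.855 118.319] 0.8204015057987447 138.78637116864124
```

```bash
python3 -m jog '-2 0 0 0 0 1.5 1; -4 0 0 -1 0.5 3 1; -6 0 0 -2 2 3 1; -8 0 0 -3 4 3 1; -8 0 0 -4 6 3 1' && python3 -m jog '0 0 0 0 2.2 0 1; 0 0 0 0 4.4 0 1; 0 0 0 0 6 0 1; 0 0 0 0 6.5 0 1; 0 0 0 0 6.5 0 1'
python3 - <<'E'
from fit import *
s=env.state();print(s["ee_pos"],s["ee_rot"],s["time_s"])
im=grab_frame("wrist");cv2.imwrite("pics/w6.png",im[:,:,::-1])
print([(r["box"],r["conf"]) for r in spotter.look_for("cover_handle","wrist")[:2]])
p=wproj([[498.5,-45,166],[498.5,20,166],[498.5,85,166]]);print(p)
g=im.min(axis=2)
for r in range(int(p[2,1])+3,int(p[1,1])+5,8): print(r,[int(x) for x in im[r,int(p[1,0])-16:int(p[1,0])+18].max(axis=1)])
E
```

```text
time_s: 13.45
ee_pos: [497.5, -135.8, 326.4]
ee_rot: [179.5, 0.2, 90.3]
force: [1.1, -0.5, -0.1]
gripper_width: 91.1
time_s: 14.08
ee_pos: [499.2, 22.5, 323.9]
ee_rot: [179.8, 0.1, 90.1]
force: [0.4, -0.8, 0.1]
gripper_width: 90.9
[499.2  22.5 323.9] [179.8   0.1  90.1] 14.075
[([292.4, 86.1, 168.3, 172.3], 0.91)]
[[314.2 246.3]
 [314.1 190.4]
 [314.1 129.9]]
132 [136, 142, 140, 140, 141, 141, 139, 143, 133, 120, 100, 83, 82, 85, 83, 81, 82, 82, 87, 110, 127, 126, 115, 98, 103, 111, 110, 115, 109, 112, 111, 113, 114, 112]
140 [121, 126, 128, 124, 132, 126, 126, 122, 104, 68, 36, 27, 31, 30, 39, 35, 30, 26, 29, 41, 77, 101, 104, 96, 108, 113, 113, 110, 111, 110, 108, 110, 113, 110]
148 [115, 125, 124, 127, 127, 129, 125, 124, 109, 79, 42, 23, 23, 40, 40, 36, 32, 34, 23, 36, 73, 98, 102, 95, 98, 104, 109, 109, 108, 109, 110, 112, 109, 108]
156 [109, 124, 126, 126, 126, 127, 124, 127, 110, 78, 44, 25, 31, 36, 39, 38, 39, 25, 29, 40, 68, 99, 104, 94, 99, 105, 107, 105, 107, 107, 105, 108, 111, 110]
164 [113, 125, 124, 122, 125, 127, 124, 120, 112, 80, 39, 24, 29, 35, 39, 34, 32, 33, 26, 46, 66, 95, 102, 93, 97, 108, 108, 105, 109, 106, 108, 105, 107, 108]
172 [108, 118, 125, 122, 122, 125, 120, 123, 107, 81, 49, 31, 31, 30, 37, 44, 29, 36, 28, 37, 70, 95, 101, 92, 95, 101, 110, 106, 107, 104, 108, 105, 106, 110]
180 [107, 121, 124, 123, 126, 126, 120, 121, 106, 79, 51, 25, 27, 32, 31, 34, 31, 34, 28, 41, 69, 96, 99, 96, 95, 102, 101, 100, 105, 106, 105, 105, 106, 100]
188 [93, 99, 102, 99, 98, 97, 100, 100, 97, 78, 45, 24, 31, 32, 32, 38, 32, 24, 28, 32, 57, 80, 86, 87, 91, 102, 99, 99, 103, 106, 104, 104, 101, 106]
```

The bar is centred at column 312.5 (x≈497) and aligned with y. Descending and gripping.

```bash
python3 -m jog '0 0 0 -0.09 -0.1 -1.5 1; 0 0 0 -0.09 -0.1 -3.5 1; 0 0 0 -0.09 -0.1 -5.2 1; 0 0 0 -0.09 -0.1 -6.4 1; 0 0 0 -0.09 -0.1 -7.05 1' && python3 -m jog '0 0 0 0 0 0 1; 0 0 0 0 0 0 0; 0 0 0 0 0 0 0; 0 0 0 0 0 0 0; 0 0 0 0 0 0 0' 25 && python3 -m jog '0 0 0 0 0 0 0; 0 0 0 0 0 0 0; 0 0 0 0 0 0 0; 0 0 0 0 0 0 0'
```

```text
time_s: 14.8
ee_pos: [496.7, 17.9, 144.5]
ee_rot: [-179.9, 0.0, 89.9]
force: [-0.7, 0.0, 0.5]
gripper_width: 91.0
time_s: 15.42
ee_pos: [497.7, 19.6, 146.6]
ee_rot: [180.0, 0.0, 90.0]
force: [0.2, -0.1, 0.3]
gripper_width: 54.1
time_s: 15.92
ee_pos: [497.5, 19.6, 146.2]
ee_rot: [180.0, -0.0, 90.0]
force: [-0.3, -0.1, -0.1]
gripper_width: 14.4
```

```bash
python3 -m jog '0 0 0 0 0 0 0; 0 0 0 0 0 0 0; 0 0 0 0.25 0 0.71 0; 0 0 0 0.57 0 1.39 0; 0 0 0 0.96 0 2.03 0' && python3 -m jog '0 0 0 0.45 0 0.6 0; 0 0 0 0.96 0 1.16 0; 0 0 0 1.52 0 1.66 0; 0 0 0 2.12 0 2.1 0; 0 0 0 2.12 0 2.1 0'
```

```text
time_s: 16.55
ee_pos: [520.6, 19.8, 196.4]
ee_rot: [-179.8, -0.0, 90.0]
force: [2.3, 0.9, -6.3]
gripper_width: 11.2
time_s: 17.18
ee_pos: [572.2, 20.2, 251.0]
ee_rot: [-179.7, -0.1, 90.0]
force: [-8.9, 1.8, 7.5]
gripper_width: 11.4
```

```bash
python3 -m jog '0 0 0 0.28 0 0.2 0; 0 0 0 0.55 0 0.36 0; 0 0 0 0.8 0 0.5 0; 0 0 0 0.8 0 0.5 0; 0 0 0 0.8 0 0.5 0'
cat > chk.py <<'E'
from fit import *
import sys
s=env.state();p=np.array(s["ee_pos"]);print(p,s["force"],s["torque"],s["gripper_width"],s["time_s"])
x,z=p[0]-678,p[2]+19-112
print("kin angle",round(np.arctan2(z,-x)-np.arctan2(54,180),3),"radius",np.hypot(x,z),"want",np.hypot(180,54))
o=[]
for n in("scene","side"):
    im=grab_frame(n);cv2.imwrite(f"pics/{n}_{sys.argv[1]}.png",im[:,:,::-1])
    c=proj(n,[610,-60,170])[0].astype(int);o.append(cv2.resize(im[c[1]-35:c[1]+35,c[0]-35:c[0]+35],(400,400),interpolation=cv2.INTER_CUBIC))
    for m in(.78,.83,.88): print(n,m,proj(n,[678.5+6*np.sin(m)-200*np.cos(m),-100,112+6*np.cos(m)+200*np.sin(m)])[0],proj(n,[678.5+6*np.sin(m)-140*np.cos(m),-126,112+6*np.cos(m)+140*np.sin(m)])[0], c-35)
cv2.imwrite(f"pics/chk_{sys.argv[1]}.png",np.hstack(o)[:,:,::-1])
E
python3 chk.py 1
```

```text
time_s: 17.8
ee_pos: [592.0, 20.2, 262.7]
ee_rot: [-179.7, -0.1, 90.0]
force: [-5.5, 1.3, 6.3]
gripper_width: 11.5
[592.   20.2 262.7] [-5.5  1.3  6.3] [0.2 1.  0.2] 11.450500731120737 17.8
kin angle 0.81 radius 190.2587909350572 want 187.92551716038992
scene 0.78 [307.2 157.8] [296.  168.8] [271 152]
scene 0.83 [306.2 158.1] [295.3 169.1] [271 152]
scene 0.88 [305.1 158.6] [294.5 169.5] [271 152]
side 0.78 [348.2 160.9] [338.4 165.1] [290 149]
side 0.83 [346.1 158.8] [336.9 163.7] [290 149]
side 0.88 [343.9 156.9] [335.4 162.4] [290 149]
```

View pics/chk_1.png

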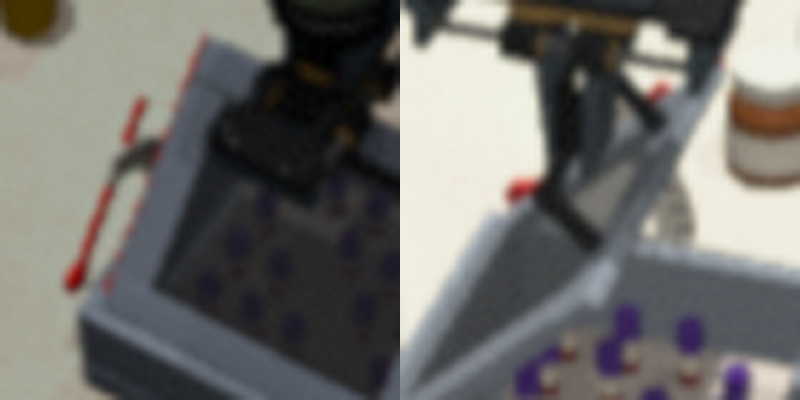

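The side view shows the cover corner at about pixel (346,159.5), which gives roughly 0.82. The scene view shows the stripe and pointer nearly parallel. The picture budget is spent, so I'll compare numerically from here.

```bash
cat > cmp.py <<'E'
from fit import *
import sys
np.set_printoptions(precision=3,suppress=True)
def red(n,f,y,L,m0):
    I=cv2.imread(f"pics/{f}.png")[:,:,::-1].astype(float)
    w=np.clip(I[...,0]-1.15*np.maximum(I[...,1],I[...,2])-8,0,None)
    v,u=np.nonzero(w>8);q=np.c_[u,v].astype(float);ww=w[v,u]
    def ends(m,dx=0,dz=0): return proj(n,[[678.5+dx+6*np.sin(m)-l*np.cos(m),y,112+dz+6*np.cos(m)+l*np.sin(m)] for l in(0.15*L,L)])
    c=ends(m0);a=c[1]-c[0];l=np.hypot(*a);a/=l;s=(q-c[0])@a;t=(q-c[0])@np.array([-a[1],a[0]])
    k=(s>0)&(s<1.05*l)&(abs(t)<2.6);q,ww=q[k],ww[k]
    def r(p):
        c=ends(p[0]);a=c[1]-c[0];a/=np.hypot(*a);nn=np.array([-a[1],a[0]]);return ((q-c[0])@nn-p[1])*np.sqrt(ww/ww.sum())
    A=least_squares(lambda p:r([p[0],0]),[m0]);B=least_squares(r,[m0,0]) # B: free sideways image offset
    # far end along the line
    s=(q-c[0])@a;return len(q),A.x,A.cost,B.x,B.cost,s.max()/l
t=sys.argv[1]
for y in(-97,-100,-103): print("stripe",y,red("scene","scene_"+t,y,200,.82))
for y in(-124,-126,-128): print("pointer now",y,red("scene","scene_"+t,y,140,.83))
print("pointer before",red("scene","scene0",-126,140,.83))
print("stripe shut",red("scene","scene0",-100,200,0.))
E
python3 cmp.py 1
python3 - <<'E'
from fit import *
s=env.state();K,R,t=cam("wrist");im=grab_frame("wrist");np.savez("w7.npz",K=K,R=R,t=t);cv2.imwrite("pics/w7.png",im[:,:,::-1])
I=im.astype(int);w=(I[...,0]-1.15*np.maximum(I[...,1],I[...,2]))>25
k,l,st,c=cv2.connectedComponentsWithStats(w.astype(np.uint8))
for i in range(1,k):
    if st[i,4]>15: print(st[i],c[i])
for m in(.78,.83):print(wproj([[678.5+6*np.sin(m)-l*np.cos(m),y,112+6*np.cos(m)+l*np.sin(m)] for y in(-100,-126) for l in(0,140,200)]).round(1).tolist())
E
```

```text
stripe -97 (4, array([0.887]), np.float64(0.10925091715804694), array([ 0.725, -2.233]), np.float64(0.01969288756209034), np.float64(0.9008690223121689))
stripe -100 (4, array([0.836]), np.float64(0.06150085402269477), array([ 0.723, -1.52 ]), np.float64(0.0196928875620904), np.float64(0.8991537795243678))
stripe -103 (4, array([0.783]), np.float64(0.03159114064881901), array([ 0.722, -0.808]), np.float64(0.01969288756209034), np.float64(0.8974202247091176))
pointer now -124 (45, array([0.875]), np.float64(0.1367024331336044), array([ 0.841, -0.293]), np.float64(0.1271169792992947), np.float64(1.0026887973741752))
pointer now -126 (44, array([0.819]), np.float64(0.12670988318787718), array([0.834, 0.124]), np.float64(0.12505052371053213), np.float64(1.0008097116011825))
pointer now -128 (44, array([0.76]), np.float64(0.1634370275286633), array([0.833, 0.593]), np.float64(0.12505052371053202), np.float64(0.9989187390729272))
pointer before (43, array([0.82]), np.float64(0.1289011376844194), array([0.834, 0.117]), np.float64(0.12739768787906602), np.float64(1.0008097116011825))
stripe shut (1, array([0.056]), np.float64(9.525164108963525e-25), array([ 0.056, -0.004]), np.float64(3.0410915624188798e-19), np.float64(0.8739834047917316))
[[391.7, 290.6], [305.9, 346.3], [251.1, 376.9], [389.4, 308.5], [306.3, 366.3], [254.7, 396.8]]
[[391.8, 290.5], [311.7, 349.7], [259.0, 383.4], [389.5, 308.4], [311.8, 369.7], [262.2, 403.2]]
```

```bash
cat > cmp2.py <<'E'
from fit import *
import sys
np.set_printoptions(precision=3,suppress=True)
def fit(f,y,L,m0,shut=0):
    I=cv2.imread(f"pics/{f}.png")[:,:,::-1].astype(np.float32); rd=I[...,0]-I[...,1:].mean(2)
    E=lambda m,fr:proj("scene",[[678.5+6*np.sin(m)-l*np.cos(m),y,112+6*np.cos(m)+l*np.sin(m)] for l in np.array(fr)*L])
    fr=np.linspace(.1,.95,40);c=E(m0,fr);a=c[-1]-c[0];a/=np.hypot(*a);nn=np.array([-a[1],a[0]])
    T=np.arange(-3,3.01,.25);out=[]
    for p in c:
        q=p+T[:,None]*nn;v=cv2.remap(rd,q[:,0].astype(np.float32)[None],q[:,1].astype(np.float32)[None],cv2.INTER_LINEAR)[0]
        w=np.clip(v-np.median(v)-5,0,None);out.append((w@T/w.sum() if w.sum()>5 else np.nan))
    out=np.array(out);k=~np.isnan(out);
    z=np.array([c[i]+out[i]*nn for i in np.where(k)[0]])
    def r(p):
        e=E(p[0],[.1,.95]);b=e[1]-e[0];b/=np.hypot(*b);return (z-e[0])@np.array([-b[1],b[0]])-p[1]
    B=least_squares(r,[m0,0],loss="soft_l1",f_scale=.3);return k.sum(),B.x,np.median(abs(B.fun))
t=sys.argv[1]
print("stripe",fit("scene_"+t,-101,200,.82),"pointer",fit("scene_"+t,-126,140,.83),"pointer0",fit("scene0",-126,140,.83),"shut",fit("scene0",-101,200,0))
# side: far cover corner edges vs prediction
E
python3 cmp2.py 1
```

```text
stripe (np.int64(34), array([ 0.81 , -0.456]), np.float64(0.12415669787135539)) pointer (np.int64(32), array([0.84 , 0.143]), np.float64(0.043865910476292215)) pointer0 (np.int64(32), array([0.84 , 0.139]), np.float64(0.040529492232159146)) shut (np.int64(35), array([ 0.017, -0.262]), np.float64(0.04275161180655335))
```

Stripe reads ≈0.81 and pointer ≈0.83–0.84, so I'll add about 0.017 rad and relax the radial push slightly.

```bash
python3 -m jog '0 0 0 0.05 0 0.06 0; 0 0 0 0.09 0 0.11 0; 0 0 0 0.09 0 0.11 0; 0 0 0 0.09 0 0.11 0' && python3 chk.py 2 | head -4; python3 cmp2.py 2
python3 - <<'E'
from fit import *
# stack + side corner check
for n in("scene","side"):
    im=cv2.imread(f"pics/{n}_2.png")[:,:,::-1].copy();l,st=cv2.connectedComponentsWithStats(yellow(im))[1:3]
    c=proj(n,[449,-330,60])[0].astype(int);print(n,"stack box",st[l[c[1],c[0]]])
# side pointer tip/cover far corner: differential vs synthetic edge search
g=cv2.cvtColor(cv2.imread("pics/side_2.png"),cv2.COLOR_BGR2GRAY).astype(np.float32)
print(g[154:168,338:354].astype(int))
E
```

```text
time_s: 18.45
ee_pos: [596.1, 20.2, 264.9]
ee_rot: [-179.9, -0.1, 90.0]
force: [-4.0, 2.8, 4.1]
gripper_width: 11.5
[596.1  20.2 264.9] [-4.   2.8  4.1] [0.5 0.9 0.2] 11.518854014850051 18.45
kin angle 0.835 radius 190.39263295772994 want 187.92551716038992
scene 0.78 [307.2 157.8] [296.  168.8] [271 152]
scene 0.83 [306.2 158.1] [295.3 169.1] [271 152]
stripe (np.int64(33), array([ 0.836, -0.415]), np.float64(0.08924910073424858)) pointer (np.int64(32), array([0.841, 0.15 ]), np.float64(0.04244705136506737)) pointer0 (np.int64(32), array([0.84 , 0.139]), np.float64(0.040529492232159146)) shut (np.int64(35), array([ 0.017, -0.262]), np.float64(0.04275161180655335))
scene stack box [268 135  13  24 241]
side stack box [381 161  14  30 347]
[[ 43  36  33  35  33  28  31  47 100 176 226 235 236 236 236 236]
 [ 92  53  37  33  30  27  36  69 137 210 232 235 236 236 236 234]
 [149  83  47  39  38  39  48 101 174 225 234 234 236 236 236 236]
 [174 101  54  50  46  44  64 128 204 231 234 236 236 239 239 238]
 [147  88  54  49  50  49  79 145 215 233 236 238 239 239 240 240]
 [ 95  68  51  48  49  63 103 162 218 233 236 239 239 239 239 239]
 [ 96  66  57  45  53  82 127 172 220 231 231 237 239 240 239 239]
 [137  82  54  47  63 106 139 174 221 227 217 228 236 239 239 239]
 [150  85  54  54  84 120 148 192 228 224 187 198 223 233 236 237]
 [122  77  56  67 102 133 170 217 232 221 166 151 178 202 216 224]
 [111  83  77  94 123 155 203 230 230 201 142 123 136 149 165 183]
 [117 111 115 124 142 181 224 234 226 171 112 104 117 125 132 142]
 [128 136 140 140 163 212 233 237 222 148  92  90  98 105 113 122]
 [131 144 146 150 184 227 238 236 221 138  83  79  82  87  90 100]]
```

```bash
python3 -c "
from workcell import env
print(env.job_done(), env.state()['ee_pos'], env.state()['time_s'])"
```

```text
the job is handed in; nothing more can be done
the job is handed in; nothing more can be done
```

I nested the yellow cup from the cover into the bench cup. Then I raised the cover by its bar to the red pointer and handed the job in with the fingers still holding it (25 N grip). It took about 18.5 s of the 58 s allowed.

**Stack:** after release, the stack outline matched a rim at 112 mm (full nesting) in both fixed cameras and it stood upright. The outline was the same, to within a few pixels of area, in the last check. I pressed the cup down to about 13 N before letting go.

**Cover angle:** the cover read 0.836 rad from its red edge stripe and 0.835 rad from the arm position. The pointer read 0.84 rad in the scene view and about 0.82–0.84 rad in the wrist view, so they agree to about 0.02 rad.

**Pointer:** the same measurement gave 0.840 rad before and 0.841 rad after, so it was not moved.

**Disagreements:**
- **Pointer angle:** fitting the pointer as a line straight through the hinge gave about 0.9 rad. I dropped that reading because the pointer sits about 6 mm off the hinge line, level with the cover's stripe, and its direction gives 0.83.
- **Arm radius:** the held bar came out about 2.5 mm farther from the hinge than nominal. A steady force of about 6 N was left at the wrist.
- **Stripe check:** on the shut cover the stripe reading was 0.017 rad too high.

I did not separately re-check the other bench items, but the only contact forces I saw were the cup seating and the handle.

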